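# Honeycomb-pack the parts pots in the kit tray

### The job

Put the two loose full-size hexagonal pots into the kit tray, standing flat, so that they nest in the two hollows of the row already there and all five form a honeycomb with flat faces touching; then slide the tray's stop bar fully up against the pots to hold the pack. Leave the round pot, the small hexagonal pot, the pliers and the screwdriver where they are, and do not tip the row over.

Things in the scene. Friction and masses are not known exactly. Their poses are not given: they have to be found in the camera images.
- pot_a_cap (a point): Loose white hexagonal pot, 52 mm across flats, body 40 mm tall; round black cap 28 mm wide, 43 to 76 mm above the underside: grip it there, above the neighbours. 0.12 kg. Point: on the axis in the cap, 60 mm above the underside; x points at a corner of the hexagon, z up. One of the two to pack; on the bench left or right of the tray, any yaw.
- pot_b_cap (a point): Loose white hexagonal pot, 52 mm across flats, body 40 mm tall; round black cap 28 mm wide, 43 to 76 mm above the underside: grip it there, above the neighbours. 0.12 kg. Point: on the axis in the cap, 60 mm above the underside; x points at a corner of the hexagon, z up. The other of the two to pack (interchangeable).
- row_left_cap (a point): A white hexagonal pot, 52 mm across flats, body 40 mm tall; round black cap 28 mm wide, 43 to 76 mm above the underside: grip it there, above the neighbours. 0.12 kg. Point: on the axis in the cap, 60 mm above the underside; x points at a corner of the hexagon, z up. Already in the tray, loose: the +y end pot of the row of three along the far wall, faces touching within 1 mm, x along the tray's x.
- row_mid_cap (a point): A white hexagonal pot, 52 mm across flats, body 40 mm tall; round black cap 28 mm wide, 43 to 76 mm above the underside: grip it there, above the neighbours. 0.12 kg. Point: on the axis in the cap, 60 mm above the underside; x points at a corner of the hexagon, z up. Already in the tray, loose: the middle pot of the row of three along the far wall, faces touching within 1 mm, x along the tray's x.
- row_right_cap (a point): A white hexagonal pot, 52 mm across flats, body 40 mm tall; round black cap 28 mm wide, 43 to 76 mm above the underside: grip it there, above the neighbours. 0.12 kg. Point: on the axis in the cap, 60 mm above the underside; x points at a corner of the hexagon, z up. Already in the tray, loose: the -y end pot of the row of three along the far wall, faces touching within 1 mm, x along the tray's x.
- tray_floor (a point): Aluminium tray fixed to the bench, 200 (x) by 168.6 mm (y), walls 25 mm high and 5 mm thick, floor 5 mm thick. Point: centre of the floor's top face; x points from the stop bar to the far wall (inner face at 95 mm), y across. Row centres at x 64.5, y 52.4, 0, -52.4 mm. The two hollows: pot centres at x 19.5, y +-26 mm, turned as the row. Side walls' inner faces at y +-79.3 mm.
- stop_bar (a joint): Slide of the steel stop bar along the tray's +x, m: 0 fully back, grows towards the row, starts at 0 to 0.012, about 0.050 when it touches the nested pots (its front face is at tray x = joint - 60.3 mm). Rubs with about 2.5 N, stays where it is left. Bar 14 mm thick, 156 mm wide, top 31 mm over the tray floor.
- stop_bar_knob (a point): Upright black round knob on a bracket in the middle of the stop bar's back, 18 mm in diameter, from 31 to 85 mm over the tray floor, its axis 21 mm behind the bar's front face. Point: on its axis, 65 mm over the tray floor. x as the tray's x. Moves with the bar; pinch it from above (well over the 40 mm tall pot bodies) or push it.
- small_pot_mid (a point): Bystander: smaller white hexagonal pot with black cap, 38 mm across flats, 52 mm tall in all; this point is half-way up. Leave alone.
- round_pot_cap (a point): Bystander: round white pot with black cap, body 54 mm in diameter and 40 mm tall, 76 mm in all; this point is on its axis 60 mm up. Leave alone.
- pliers_mid (a point): Bystander: red-handled pliers lying flat, about 155 mm long, 14 mm high; this point is near the middle. Leave alone.
- screwdriver_mid (a point): Bystander: screwdriver lying flat, 180 mm long; this point is on its axis near the middle. Leave alone.
Mind the look-alikes: they are no part of the job. Leave any orange or purple look-alike of the part that bears pot_a_cap alone.

How it is judged:
On the way, in this order (a step that is already met when the one before it is completed fails the run):
1. both loose pots stand flat in the tray between the stop bar and the row (angle between each of pot_a_cap, pot_b_cap's own z axis and vertical below 0.06 rad and z of each of pot_a_cap, pot_b_cap in the frame of tray_floor below 0.064 m and x of pot_a_cap in the frame of tray_floor between -0.045 and 0.04 m and y of pot_a_cap in the frame of tray_floor between -0.075 and 0.075 m and x of pot_b_cap in the frame of tray_floor between -0.045 and 0.04 m and y of pot_b_cap in the frame of tray_floor between -0.075 and 0.075 m), for 0.2 s.
2. the stop bar is slid up against the pots (value of joint stop_bar above 0.0465 m), for 0.2 s.
At the end, for the whole second after the job is handed in: All five pots stand flat on the tray floor, the row at the far wall, an added pot in each hollow: neighbours' centres within 54.5 mm (faces touch to 2.5 mm), flats within 0.09 rad of the honeycomb's directions, tilt under 0.06 rad; the stop bar is against them (joint above 0.0465) (horizontal distance between each of row_left_cap, pot_a_cap, pot_b_cap and row_mid_cap below 0.0545 m and horizontal distance between row_mid_cap and row_right_cap below 0.0545 m and horizontal distance between pot_a_cap and pot_b_cap below 0.0545 m and ((horizontal distance between pot_a_cap and row_left_cap below 0.0545 m and horizontal distance between pot_b_cap and row_right_cap below 0.0545 m) or (horizontal distance between pot_b_cap and row_left_cap below 0.0545 m and horizontal distance between pot_a_cap and row_right_cap below 0.0545 m)) and angle between each of pot_a_cap, pot_b_cap, row_left_cap, row_mid_cap, row_right_cap's own z axis and vertical below 0.06 rad and z of each of pot_a_cap, pot_b_cap, row_left_cap, row_mid_cap, row_right_cap in the frame of tray_floor below 0.064 m and (angle between the x axis of pot_a_cap and the x axis of tray_floor, either way round below 0.09 rad or angle between the x axis of pot_a_cap and the x axis of tray_floor, either way round between 0.9572 and 1.1372 rad) and (angle between the x axis of pot_b_cap and the x axis of tray_floor, either way round below 0.09 rad or angle between the x axis of pot_b_cap and the x axis of tray_floor, either way round between 0.9572 and 1.1372 rad) and (angle between the x axis of row_left_cap and the x axis of tray_floor, either way round below 0.09 rad or angle between the x axis of row_left_cap and the x axis of tray_floor, either way round between 0.9572 and 1.1372 rad) and (angle between the x axis of row_mid_cap and the x axis of tray_floor, either way round below 0.09 rad or angle between the x axis of row_mid_cap and the x axis of tray_floor, either way round between 0.9572 and 1.1372 rad) and (angle between the x axis of row_right_cap and the x axis of tray_floor, either way round below 0.09 rad or angle between the x axis of row_right_cap and the x axis of tray_floor, either way round between 0.9572 and 1.1372 rad) and x of each of row_left_cap, row_mid_cap, row_right_cap in the frame of tray_floor above 0.06 m and value of joint stop_bar above 0.0465 m).
It fails at once if a bystander on the bench is moved by more than 40 mm (distance of any of small_pot_mid, round_pot_cap, pliers_mid, screwdriver_mid from where it was at the start of the episode above 0.04 m).
It fails at once if a pot of the row is tipped over (angle between any of row_left_cap, row_mid_cap, row_right_cap's own z axis and vertical above 0.6 rad).
It also fails if it takes over 67 s, if anything falls off the work surface, if the arm or the gripper's body presses on something with over 40 N, if the wrist force passes 120 N, or if a joint passes its speed limit or range.

### The arm

A 7-joint arm with a two-finger parallel gripper is mounted at the origin on the work surface. World frame = base frame: x ahead of the robot, y to its left, z up, the work surface at z = 0. Lengths are in m, angles in rad, forces in N, time in s.
With the tool pointing down it reaches from about 0.4 to 0.9 m from the base axis. Payload 5.5 kg.
Tool frame: the origin (TCP) lies midway between the tips of the shut fingers; the grasp point (between the pads) lies 19 mm behind it (ctrl.pinch_z is the distance from the TCP to the grasp point, in m); z points along the fingers, y is the line along which they close (so a half turn about z gives the same grasp; the last joint's range is limited). The gripper opens to 92 mm and grips with 3 to 60 N. Pads are 19 mm wide; open, the fingers measure 130 mm over their backs; the gripper's body (75 mm by 190 mm) begins 47 mm behind the grasp point.
Start: joints at [1.546, 0.501, -0.427, 1.55, 0.221, 1.138, -0.21], TCP at [0.185, -0.623, 0.227] pointing down, gripper open.
Joint ranges: [-2.88, 2.88], [-0.31, 2.03], [-1.54, 1.56], [0.2, 2.42], [-1.41, 4.55], [0.19, 2.02], [-2.57, 2.57]. Speed limits (rad/s): [2.57, 2.57, 3.14, 3.14, 3.14, 3.14, 3.14].

### API

Orientations are given as a unit quaternion [x, y, z, w].
In Python, from station import ctrl, capture, camera_info, job, spotter gives the robot as it stands.
- The arm moves only by the tool jog_arm, never from a script. Its argument "series" is a list of rows, each an object with "offset": the shift along the world's x, y, z in m, a list of three; "angular": the turn, a rotation vector about the world's x, y, z in degrees, a list of three; "claw": the finger opening in m, from 0 to 0.0918. A call has exactly 10 rows; each row shifts and turns the commanded pose from where the row before left it; what a row does not reach is not made up. A row lasts 1/8 s, in which the tool goes at most 62.5 mm and 10.7 degrees, less where a joint would pass 70% of its speed; a pose out of reach is approached as far as the arm can. A call with a gripper value outside its range is refused whole. The fingers move at their own pace and stop on an object; the grip force is fixed at half the most. Time passes only in rows, so rows that do not move let the fingers close, or fill a call up. It gives the time, the measured TCP pose, the force, the opening and the grip force at its end, in the units of the state.
- ctrl.get_state(): the state, without advancing time (a new reading comes with each control period).
- capture(name): name is "side" or "top" or "wrist"; returns the picture (420x560x3 uint8, red, green, blue); there is no depth.
- camera_info(name): a dict with "K" (3x3 intrinsics, pixels), "eye" and "attitude" of the camera in the world. Camera axes: x right, y down, z forward; pixel columns grow to the right and rows downward; lengths in m; the calibration is good to about 2 mm. A picture is of the moment at which its call begins: read the wrist's pose just before it. camera_info takes no time and is no camera call; for the wrist camera it gives the pose at the moment of the call.
- job.job_done(): hands the job in; it is judged then, once.
Trained networks look in the newest picture that a camera, given by its name, has taken for a name from the list of things; names that differ only in an ending like _2 or _b are one class to them, and where a whole thing is asked for, a point or a joint stands for the part that bears it (a point fixed in the world has none). Each returns a list of dicts, best first, with "score" (0 to 1); they miss things now and then, are a little off and sometimes report something else, mostly with a low value. They report only what shows in the picture. A call takes as long as a camera call. They do not tell look-alikes from the thing itself.
- spotter.recognise(camera, label): "xyz" ([x, y, z] in m, in the coordinates of the camera as it stood for that picture, good to about 4 mm: the middle of the surface that is visible of it).
The state is a dict: "time": time; "joint_positions": joint angles; "joint_vel": joint speeds; "effort": joint torques, N m; "ee_pos": TCP position; "eef_rot": TCP orientation; "wrist_force": force on the tool from outside, world axes, zero at the start; "torque": the same for the moment, N m; "finger_gap": finger opening in m; "grasp_force": force on a finger pad.
Only numpy, scipy, OpenCV 4.12 (cv2) and the standard library are available. Lean on these libraries where they do the work, as an engineer would, in place of code of your own. Each camera call takes 0.05 s, during which the arm holds its last target. There are 200 camera calls.

## Working session

There is one attempt and no reset: what is moved stays moved. The work goes in short steps, Python scripts to look and compute and a tool call to move; the robot and the scene stay as the last step left them, time stands still between calls to the robot, and variables do not carry over. Pictures are saved under pics/ and viewed, at most 10 in all, crops included, and the job is handed in when it is done.

Besides the shell and the picture viewer there is one more tool, called as name(argument=value, ...), one argument or row to a line, values as JSON. jog_arm: Moves the arm, as the interface text tells. Its arguments: {"type":"object","properties":{"series":{"type":"array"}},"required":["series"]}

```bash
mkdir -p pics
cat > h.py <<'E'
import numpy as np,cv2
from scipy.spatial.transform import Rotation as R
from station import ctrl,capture,camera_info,job,spotter
def att(i):
    a=np.array(i["attitude"]); return a if a.shape==(3,3) else R.from_quat(a).as_matrix()
def look(c,n=None):
    i=camera_info(c); im=capture(c)
    if n: cv2.imwrite(f"pics/{n}.png",im[:,:,::-1])
    return im,i
def find(c,i,l):
    return [(round(d["score"],2),(att(i)@np.array(d["xyz"])+np.array(i["eye"])).round(4).tolist(),(lambda p:(p[:2]/p[2]).round().tolist())(np.array(i["K"])@np.array(d["xyz"]))) for d in spotter.recognise(c,l)]
def atz(i,u,v,z):
    d=att(i)@np.linalg.inv(np.array(i["K"]))@np.array([u,v,1.]);e=np.array(i["eye"]);return e+d*(z-e[2])/d[2]
def proj(i,p):
    q=np.array(i["K"])@(att(i).T@(np.array(p)-np.array(i["eye"])));return q[:2]/q[2]
E
python3 - <<'E'
from h import *
print(ctrl.get_state())
for c in("top","side"):
    im,i=look(c,c+"0"); print(c,i)
    for l in("pot_a_cap","tray_floor","stop_bar_knob","round_pot_cap","small_pot_mid") if c=="top" else ("pot_a_cap","stop_bar_knob"):
        print(l); [print("  ",x) for x in find(c,i,l)]
E
```

```text
{'time': 0.0, 'joint_positions': array([ 1.54617127,  0.5018282 , -0.42677242,  1.55142411,  0.22080731,
        1.13832475, -0.21031964]), 'joint_vel': array([-0.00052361,  0.00033617, -0.00126497, -0.00012776, -0.00031028,
       -0.00194574, -0.00157602]), 'effort': array([ 1.01492809e-03, -5.66596627e+01, -5.81587538e+00, -2.79111725e+01,
       -6.85365172e-02,  3.07671167e-02,  1.85730669e-04]), 'ee_pos': array([ 0.18425805, -0.62261281,  0.2256998 ]), 'eef_rot': array([ 9.89660797e-01,  1.43424461e-01, -1.16728060e-04, -9.57231965e-04]), 'wrist_force': array([-0.24804034,  0.19416664, -0.12598541]), 'torque': array([-0.01145233, -0.02152026,  0.00997419]), 'grasp_force': 0.0, 'finger_gap': 0.09170305529000045}
top {'K': array([[493.94675574,   0.        , 281.43491827],
       [  0.        , 493.94675574, 210.15078048],
       [  0.        ,   0.        ,   1.        ]]), 'eye': array([0.24551313, 0.02621868, 1.52741228]), 'attitude': array([-0.68244886,  0.72273139, -0.08004229,  0.07427062])}
pot_a_cap
   (0.72, [0.5745, 0.2657, 0.0384], [197.0, 215.0])
   (0.62, [0.6389, 0.
[... 321 characters left out ...]
0.0])
small_pot_mid
   (0.64, [0.4318, -0.271, 0.0212], [374.0, 252.0])
side {'K': array([[387.78795886,   0.        , 280.82975608],
       [  0.        , 387.78795886, 209.55520382],
       [  0.        ,   0.        ,   1.        ]]), 'eye': array([ 0.38264873, -0.66516707,  0.86565453]), 'attitude': array([ 0.93196321, -0.09855699,  0.03759443, -0.34686849])}
pot_a_cap
   (0.92, [0.5782, 0.2614, 0.0391], [279.0, 155.0])
   (0.85, [0.6369, 0.469, 0.0411], [283.0, 114.0])
   (0.68, [0.4309, -0.2772, 0.0261], [265.0, 320.0])
   (0.64, [0.6315, 0.3595, 0.037], [289.0, 134.0])
   (0.61, [0.4088, 0.3444, 0.0396], [224.0, 145.0])
stop_bar_knob
   (0.78, [0.5271, 0.0258, 0.0342], [279.0, 213.0])
```

View pics/top0.png

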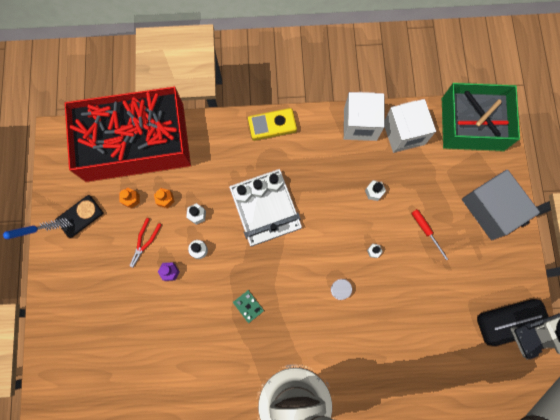

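The white candidates are (196,213), (198,249), (376,190) and (376,251). Hexagonal full-size ones look to be (196,213) and (376,190). (198,249) looks round, (376,251) is small, and the orange and purple ones are look-alikes. I'll confirm this in a single enlarged crop.

Run:
```python
from h import *
im=cv2.imread("pics/top0.png")
f=lambda u,v,r,s:cv2.resize(im[v-r:v+r,u-r:u+r],(s,s),interpolation=cv2.INTER_CUBIC)
a=np.hstack([f(196,213,20,300),f(376,190,20,300)]);b=np.hstack([f(198,249,20,300),f(266,208,45,300)])
cv2.imwrite("pics/crop.png",np.vstack([a,b]))
i=camera_info("top")
for u,v in((196,213),(376,190)):
    g=im[v-18:v+18,u-18:u+18].astype(int).max(2); m=(g<60).astype(np.uint8)
    n,l,s,c=cv2.connectedComponentsWithStats(m); 
    for k in range(1,n):
        if s[k,4]>15: p=c[k]+[u-18,v-18]; print(p,s[k],atz(i,*p,0.07))
```

```text
[194.03389831 210.91525424] [12 12  9  9 59] [0.58161343 0.26853414 0.07      ]
[377.32258065 186.98387097] [15 11 10  9 62] [ 0.62458366 -0.29186159  0.07      ]
```

View pics/crop.png

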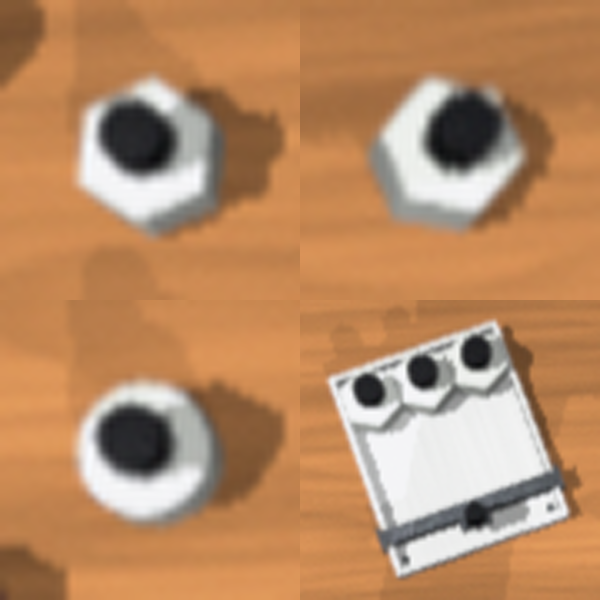

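The crop confirms it: the hexagonal pots are at (196,213) and (376,190), and the pot at (198,249) is round. The tray's row is at the top, with the bar and its knob at the bottom. I'll start with the right-hand pot.

jog_arm(
  series=[
    {"offset": [0.044,0.033,0.004],"angular": [0,0,0],"claw": 0.08},
    {"offset": [0.044,0.033,0.004],"angular": [0,0,0],"claw": 0.08},
    {"offset": [0.044,0.033,0.004],"angular": [0,0,0],"claw": 0.08},
    {"offset": [0.044,0.033,0.004],"angular": [0,0,0],"claw": 0.08},
    {"offset": [0.044,0.033,0.004],"angular": [0,0,0],"claw": 0.08},
    {"offset": [0.044,0.033,0.004],"angular": [0,0,0],"claw": 0.08},
    {"offset": [0.044,0.033,0.004],"angular": [0,0,0],"claw": 0.08},
    {"offset": [0.044,0.033,0.004],"angular": [0,0,0],"claw": 0.08},
    {"offset": [0.044,0.033,0.0],"angular": [0,0,0],"claw": 0.08},
    {"offset": [0.0,0.0,0],"angular": [0,0,0],"claw": 0.08},
  ],
)

```text
time: 1.7
ee_pos: [0.585, -0.3196, 0.259]
eef_rot: [0.989, 0.148, 0.002, -0.001]
wrist_force: [0.2, 0.7, -0.9]
finger_gap: 0.0802
grasp_force: 0.0
```

```bash
cat >> h.py <<'E'
def mask(im,i,p):
    """white-top + dark-cap pixel centroid tools: returns cap centre at z=.076 and hex fit"""
def st():
    s=ctrl.get_state(); r=R.from_quat(s["eef_rot"]).as_matrix()
    print("t",round(s["time"],2),"tcp",np.round(s["ee_pos"],4),"yaw",np.degrees(np.arctan2(r[1,0],r[0,0])).round(2),"tilt",np.degrees(np.arccos(-r[2,2])).round(2),"gap",round(s["finger_gap"],4),"g",s["grasp_force"],"F",np.round(s["wrist_force"],1)); return s
E
python3 - <<'E'
from h import *
st(); im,i=look("wrist","w1"); print(i); print(find("wrist",i,"pot_a_cap")); print(proj(i,[.6246,-.2919,.076]))
E
```

```text
t 1.7 tcp [ 0.585  -0.3196  0.259 ] yaw 17.03 tilt 0.26 gap 0.0802 g 0.0 F [ 0.2  0.7 -0.9]
{'K': array([[331.72563281,   0.        , 277.69560845],
       [  0.        , 331.72563281, 209.941877  ],
       [  0.        ,   0.        ,   1.        ]]), 'eye': array([ 0.65465616, -0.29769041,  0.41744272]), 'attitude': array([ 0.79635598, -0.58926186, -0.08200997,  0.10891273])}
[]
[264.32681496 144.61121235]
```

View pics/w1.png

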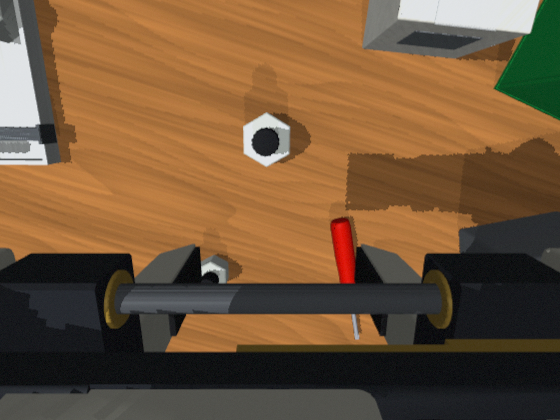

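The wrist picture shows the hex pot at (266,140), with the small pot at (212,270) and the screwdriver at (345,270). I'll fit a model silhouette to get the pot's position and yaw.

```bash
cat >> h.py <<'E'
from scipy.optimize import minimize
def hexpts(x,y,a,z): t=np.radians(a+60*np.arange(6)); r=.026/np.cos(np.pi/6); return [[x+r*np.cos(k),y+r*np.sin(k),z] for k in t]
def circ(x,y,r,z): t=np.linspace(0,2*np.pi,24); return [[x+r*np.cos(k),y+r*np.sin(k),z] for k in t]
S=8
def hull(im,i,pts,o):
    q=np.array([proj(i,p) for p in pts]); q=(q-o)*S
    cv2.fillConvexPoly(im,cv2.convexHull(q.astype(np.float32)).round().astype(np.int32),1)
def potfit(img,i,x,y,base=0.,wall=False):
    c=proj(i,[x,y,base+.04]).round().astype(int); r=45; o=c-r
    cr=img[o[1]:o[1]+2*r,o[0]:o[0]+2*r]; hsv=cv2.cvtColor(cr,cv2.COLOR_RGB2HSV)
    m=((hsv[...,1]<70)|(hsv[...,2]<40)).astype(np.uint8); m=cv2.morphologyEx(m,cv2.MORPH_OPEN,np.ones((3,3),np.uint8))
    n,l,s,_=cv2.connectedComponentsWithStats(m); p=l[r-4:r+5,r-4:r+5]; k=np.bincount(p[p>0]).argmax(); m=(l==k).astype(np.uint8)
    M=cv2.resize(m,None,fx=S,fy=S,interpolation=cv2.INTER_LINEAR)
    def cost(v):
        z=np.zeros_like(M); X,Y,A=v[0],v[1],v[2]
        hull(z,i,hexpts(X,Y,A,base)+hexpts(X,Y,A,base+.04),o-0.5+.5); hull(z,i,circ(X,Y,.014,base+.043)+circ(X,Y,.014,base+.076),o)
        return 1-(z&M).sum()/(z|M).sum()
    b=min((minimize(cost,[x,y,a],method="Nelder-Mead",options=dict(initial_simplex=[[x,y,a],[x+.006,y,a],[x,y+.006,a],[x,y,a+8]],maxiter=90)) for a in(0,15,30,45)),key=lambda q:q.fun)
    return b.x[:2].round(4),round(b.x[2]%60,1),round(b.fun,3)
def capfix(img,i,x,y,z=.076,r=25):
    c=proj(i,[x,y,z]).round().astype(int); o=c-r; g=img[o[1]:o[1]+2*r,o[0]:o[0]+2*r].max(2)
    n,l,s,ce=cv2.connectedComponentsWithStats((g<60).astype(np.uint8)); k=min(range(1,n),key=lambda k:np.hypot(*(ce[k]-r)) if s[k,4]>15 else 99)
    return atz(i,*(ce[k]+o),z-.006)[:2].round(4),s[k].tolist()
E
python3 - <<'E'
from h import *
ld=lambda n:cv2.cvtColor(cv2.imread(f"pics/{n}.png"),cv2.COLOR_BGR2RGB)
i=camera_info("wrist"); print(potfit(ld("w1"),i,.6246,-.2919), capfix(ld("w1"),i,.6246,-.2919))
t=camera_info("top"); T=ld("top0")
for p in((.6246,-.2919),(.58,.2677)): print(potfit(T,t,*p),capfix(T,t,*p))
for u,v in((246,191),(258,185),(274,180)):
    print("row",capfix(T,t,*atz(t,u,v,.076)[:2],z=.081,r=8))
print("knob",capfix(T,t,*atz(t,273,228,.09)[:2],z=.09,r=8))
E
```

```text
(array([ 0.6221, -0.2994]), np.float64(16.5), np.float64(0.018)) (array([ 0.6229, -0.2991]), [19, 15, 26, 28, 563])
(array([ 0.6258, -0.2956]), np.float64(16.4), np.float64(0.07)) (array([ 0.6246, -0.2919]), [20, 22, 10, 9, 62])
(array([0.583 , 0.2697]), np.float64(54.1), np.float64(0.057)) (array([0.5816, 0.2685]), [21, 21, 9, 9, 59])
row (array([0.6383, 0.123 ]), [0, 3, 8, 8, 54])
row (array([0.653, 0.073]), [4, 3, 8, 9, 58])
row (array([0.6683, 0.0234]), [4, 2, 8, 9, 58])
knob (array([0.5163, 0.0305]), [6, 4, 10, 7, 41])
```

jog_arm(
  series=[
    {"offset": [0,0.01,-0.015],"angular": [0,0,-10],"claw": 0.06},
    {"offset": [0,0.01,-0.015],"angular": [0,0,-10],"claw": 0.06},
    {"offset": [0,0.01,-0.015],"angular": [0,0,-10],"claw": 0.06},
    {"offset": [0,0.01,-0.015],"angular": [0,0,-0.5],"claw": 0.06},
    {"offset": [0,0,0],"angular": [0,0,0],"claw": 0.06},
    {"offset": [0,0,0],"angular": [0,0,0],"claw": 0.06},
    {"offset": [0,0,0],"angular": [0,0,0],"claw": 0.06},
    {"offset": [0,0,0],"angular": [0,0,0],"claw": 0.06},
    {"offset": [0,0,0],"angular": [0,0,0],"claw": 0.06},
    {"offset": [0,0,0],"angular": [0,0,0],"claw": 0.06},
  ],
)

```text
time: 3.05
ee_pos: [0.5806, -0.2863, 0.1988]
eef_rot: [0.993, -0.122, 0.0, 0.0]
wrist_force: [-0.1, 0.5, 0.9]
finger_gap: 0.0601
grasp_force: 0.0
```

Run:
```python
from h import *
st(); im,i=look("wrist","w2"); s=st(); print(proj(i,[.6222,-.2975,.04]))
print(potfit(im,i,.6225,-.2975), capfix(im,i,.6222,-.2975)); print(s["joint_positions"].round(2), proj(i,s["ee_pos"]))
```

```text
t 3.05 tcp [ 0.5806 -0.2863  0.1988] yaw -14.0 tilt 0.01 gap 0.0601 g 0.0 F [-0.1  0.5  0.9]
t 3.1 tcp [ 0.5806 -0.2863  0.1988] yaw -14.01 tilt 0.01 gap 0.0602 g 0.0 F [-0.4 -0.7  0.4]
[279.28153228 148.67573809]
(array([ 0.6266, -0.292 ]), np.float64(16.8), np.float64(0.018)) (array([ 0.6275, -0.2922]), [2, 3, 33, 34, 837])
[ 0.73  0.53 -0.44  1.58  0.24  1.09 -1.59] [279.22854395 262.10308013]
```

jog_arm(
  series=[
    {"offset": [0.023,-0.003,0],"angular": [0,0,0.8],"claw": 0.06},
    {"offset": [0.0235,-0.0027,-0.03],"angular": [0,0,0],"claw": 0.06},
    {"offset": [0,0,-0.04],"angular": [0,0,0],"claw": 0.06},
    {"offset": [0,0,-0.04],"angular": [0,0,0],"claw": 0.06},
    {"offset": [0,0,-0.025],"angular": [0,0,0],"claw": 0.06},
    {"offset": [0,0,-0.017],"angular": [0,0,0],"claw": 0.06},
    {"offset": [0,0,0],"angular": [0,0,0],"claw": 0.06},
    {"offset": [0,0,0],"angular": [0,0,0],"claw": 0.06},
    {"offset": [0,0,0],"angular": [0,0,0],"claw": 0.02},
    {"offset": [0,0,0],"angular": [0,0,0],"claw": 0.02},
  ],
)

```text
time: 4.35
ee_pos: [0.6277, -0.2923, 0.0478]
eef_rot: [0.993, -0.115, 0.001, 0.0]
wrist_force: [0.3, 0.5, -0.3]
finger_gap: 0.0446
grasp_force: 0.0
```

jog_arm(
  series=[
    {"offset": [0,0,0],"angular": [0,0,0],"claw": 0.02},
    {"offset": [0,0,0],"angular": [0,0,0],"claw": 0.02},
    {"offset": [0,0,0.04],"angular": [0,0,0],"claw": 0.02},
    {"offset": [0,0,0.05],"angular": [0,0,0],"claw": 0.02},
    {"offset": [0,0,0.05],"angular": [0,0,0],"claw": 0.02},
    {"offset": [-0.01,0.03,0.04],"angular": [0,0,0],"claw": 0.02},
    {"offset": [-0.02,0.04,0.0],"angular": [0,0,0],"claw": 0.02},
    {"offset": [-0.02,0.04,0],"angular": [0,0,0],"claw": 0.02},
    {"offset": [-0.01,0.03,0],"angular": [0,0,0],"claw": 0.02},
    {"offset": [0,0.0,0],"angular": [0,0,0],"claw": 0.02},
  ],
)

```text
time: 5.6
ee_pos: [0.5663, -0.1483, 0.2269]
eef_rot: [0.994, -0.113, -0.0, -0.0]
wrist_force: [0.7, -0.3, -1.2]
finger_gap: 0.0277
grasp_force: 30.0
```

jog_arm(
  series=[
    {"offset": [0,0.03,0.0],"angular": [0,0,0],"claw": 0.02},
    {"offset": [0,0.04,0.01],"angular": [0,0,0],"claw": 0.02},
    {"offset": [0,0.045,0],"angular": [0,0,0],"claw": 0.02},
    {"offset": [0,0.04,0],"angular": [0,0,0],"claw": 0.02},
    {"offset": [0,0.025,0],"angular": [0,0,0],"claw": 0.02},
    {"offset": [0,0,0],"angular": [0,0,0],"claw": 0.02},
    {"offset": [0,0,0],"angular": [0,0,0],"claw": 0.02},
    {"offset": [0,0,0],"angular": [0,0,0],"claw": 0.02},
    {"offset": [0,0,0],"angular": [0,0,0],"claw": 0.02},
    {"offset": [0,0,0],"angular": [0,0,0],"claw": 0.02},
  ],
)

```text
time: 6.85
ee_pos: [0.5671, 0.0274, 0.2367]
eef_rot: [0.993, -0.115, 0.0, 0.0]
wrist_force: [-0.1, -0.7, -1.8]
finger_gap: 0.0271
grasp_force: 30.0
```

Run:
```python
from h import *
s=st(); im,i=look("wrist","w3"); print(s["joint_positions"].round(2))
for p in((.6383,.123),(.653,.073),(.6683,.0234)):
    print(proj(i,[*p,.081]).round(), capfix(im,i,*p,z=.081))
```

```text
t 6.85 tcp [0.5671 0.0274 0.2367] yaw -13.26 tilt 0.01 gap 0.0271 g 29.991517961025238 F [-0.1 -0.7 -1.8]
[ 0.36  0.36 -0.57  1.75  0.22  1.09 -2.08]
[161. 144.] (array([0.6411, 0.1235]), [8, 8, 37, 30, 893])
[208. 116.] (array([0.6558, 0.0747]), [7, 7, 34, 31, 828])
[257.  85.] (array([0.6708, 0.0256]), [7, 7, 31, 33, 793])
```

View pics/w3.png

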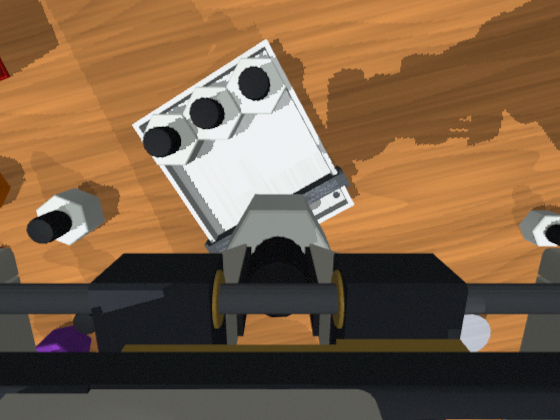

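The row caps are at (163,141), (208,113) and (254,83); the held pot hides (280,230). I'll fit each cap silhouette with its full height to get the row more accurately.

```bash
cat >> h.py <<'E'
def capfit(img,i,x,y,base=.005,r=26,th=60):
    c=proj(i,[x,y,base+.065]).round().astype(int); o=c-r
    m=(img[o[1]:o[1]+2*r,o[0]:o[0]+2*r].max(2)<th).astype(np.uint8); n,l,s,ce=cv2.connectedComponentsWithStats(m)
    k=min(range(1,n),key=lambda k:np.hypot(*(ce[k]-r)) if s[k,4]>60 else 99); M=cv2.resize((l==k).astype(np.uint8),None,fx=S,fy=S,interpolation=cv2.INTER_LINEAR)
    def cost(v):
        z=np.zeros_like(M); hull(z,i,circ(*v,.014,base+.043)+circ(*v,.014,base+.076),o); return 1-(z&M).sum()/(z|M).sum()
    b=minimize(cost,[x,y],method="Nelder-Mead",options=dict(initial_simplex=[[x,y],[x+.006,y],[x,y+.006]],maxiter=60)); return b.x,round(b.fun,3)
def tray(img,i,g):
    P=[]
    for p in g: q,f=capfit(img,i,*p); P.append(q); print("cap",q.round(4),f)
    P=np.array(P); d=P[0]-P[2]; yaw=np.degrees(np.arctan2(-d[0],d[1])); c=P.mean(0); a=np.radians(yaw); ex=np.array([np.cos(a),np.sin(a)]); ey=np.array([-ex[1],ex[0]])
    print("span",np.hypot(*d).round(4),"trayyaw",yaw.round(2),"hollowR",(c-.045*ex-.026*ey).round(4),"hollowL",(c-.045*ex+.026*ey).round(4),"mid",c.round(4),"ex",ex.round(3)); return c,ex,ey
E
python3 - <<'E'
from h import *
im=cv2.imread("pics/w3.png")[:,:,::-1]; tray(im,camera_info("wrist"),((.6411,.1235),(.6558,.0747),(.6708,.0256)))
T=cv2.imread("pics/top0.png")[:,:,::-1]; 
import h
tray(T,camera_info("top"),((.6411,.1235),(.6558,.0747),(.6708,.0256)))if 0 else None
E
```

```text
cap [0.6404 0.1251] 0.112
cap [0.6553 0.0752] 0.105
cap [0.67   0.0257] 0.108
span 0.1037 trayyaw 16.59 hollowR [0.6195 0.0376] hollowL [0.6047 0.0874] mid [0.6552 0.0753] ex [0.958 0.286]
```

jog_arm(
  series=[
    {"offset": [0.0225,0.0035,0.0],"angular": [0,0,0],"claw": 0.02},
    {"offset": [0.0225,0.0035,-0.03],"angular": [0,0,0],"claw": 0.02},
    {"offset": [0,0,-0.04],"angular": [0,0,0],"claw": 0.02},
    {"offset": [0,0,-0.04],"angular": [0,0,0],"claw": 0.02},
    {"offset": [0,0,-0.03],"angular": [0,0,0],"claw": 0.02},
    {"offset": [0,0,-0.02],"angular": [0,0,0],"claw": 0.02},
    {"offset": [0,0,-0.012],"angular": [0,0,0],"claw": 0.02},
    {"offset": [0,0,-0.007],"angular": [0,0,0],"claw": 0.02},
    {"offset": [0,0,0],"angular": [0,0,0],"claw": 0.02},
    {"offset": [0,0,0],"angular": [0,0,0],"claw": 0.02},
  ],
)

```text
time: 8.15
ee_pos: [0.6128, 0.0351, 0.0587]
eef_rot: [0.993, -0.115, 0.001, -0.0]
wrist_force: [-0.1, -0.7, -1.3]
finger_gap: 0.0272
grasp_force: 30.0
```

jog_arm(
  series=[
    {"offset": [0,0,-0.002],"angular": [0,0,0],"claw": 0.02},
    {"offset": [0,0,-0.001],"angular": [0,0,0],"claw": 0.02},
    {"offset": [0.002,0.0006,0],"angular": [0,0,0],"claw": 0.02},
    {"offset": [0.002,0.0006,0],"angular": [0,0,0],"claw": 0.02},
    {"offset": [0,0,0],"angular": [0,0,0],"claw": 0.02},
    {"offset": [0,0,0],"angular": [0,0,0],"claw": 0.02},
    {"offset": [0,0,0],"angular": [0,0,0],"claw": 0.02},
    {"offset": [0,0,0],"angular": [0,0,0],"claw": 0.02},
    {"offset": [0,0,0],"angular": [0,0,0],"claw": 0.02},
    {"offset": [0,0,0],"angular": [0,0,0],"claw": 0.02},
  ],
)

```text
time: 9.4
ee_pos: [0.616, 0.0362, 0.0547]
eef_rot: [0.993, -0.115, 0.0, -0.0]
wrist_force: [0.8, 0.4, -2.7]
finger_gap: 0.0277
grasp_force: 30.0
```

jog_arm(
  series=[
    {"offset": [0,0,-0.001],"angular": [0,0,0],"claw": 0.02},
    {"offset": [0.001,0.0003,0],"angular": [0,0,0],"claw": 0.02},
    {"offset": [0.001,0.0003,0],"angular": [0,0,0],"claw": 0.02},
    {"offset": [0.001,0.0003,0],"angular": [0,0,0],"claw": 0.02},
    {"offset": [0,0,0],"angular": [0,0,0],"claw": 0.02},
    {"offset": [0,0,0],"angular": [0,0,0],"claw": 0.02},
    {"offset": [0,0,0],"angular": [0,0,0],"claw": 0.02},
    {"offset": [0,0,0],"angular": [0,0,0],"claw": 0.02},
    {"offset": [0,0,0],"angular": [0,0,0],"claw": 0.02},
    {"offset": [0,0,0],"angular": [0,0,0],"claw": 0.02},
  ],
)

```text
time: 10.65
ee_pos: [0.619, 0.0371, 0.0537]
eef_rot: [0.993, -0.115, 0.0, -0.0]
wrist_force: [0.5, 0.1, -1.0]
finger_gap: 0.0278
grasp_force: 30.0
```

jog_arm(
  series=[
    {"offset": [0,0,-0.001],"angular": [0,0,0],"claw": 0.02},
    {"offset": [0,0,0],"angular": [0,0,0],"claw": 0.02},
    {"offset": [0,0,0],"angular": [0,0,0],"claw": 0.04},
    {"offset": [0,0,0],"angular": [0,0,0],"claw": 0.04},
    {"offset": [0,0,0],"angular": [0,0,0],"claw": 0.04},
    {"offset": [0,0,0.02],"angular": [0,0,0],"claw": 0.04},
    {"offset": [0,0,0.04],"angular": [0,0,0],"claw": 0.04},
    {"offset": [0,0,0.05],"angular": [0,0,0],"claw": 0.06},
    {"offset": [0,0,0.05],"angular": [0,0,0],"claw": 0.06},
    {"offset": [0,0.02,0.02],"angular": [0,0,10],"claw": 0.06},
  ],
)

```text
time: 11.9
ee_pos: [0.6213, 0.0557, 0.2382]
eef_rot: [1.0, -0.028, 0.004, 0.001]
wrist_force: [0.3, 0.1, -0.4]
finger_gap: 0.0588
grasp_force: 0.0
```

jog_arm(
  series=[
    {"offset": [-0.01,0.025,0.0],"angular": [0,0,9],"claw": 0.06},
    {"offset": [-0.015,0.04,0],"angular": [0,0,9],"claw": 0.06},
    {"offset": [-0.017,0.045,0],"angular": [0,0,9.4],"claw": 0.06},
    {"offset": [-0.017,0.045,-0.015],"angular": [0,0,0],"claw": 0.06},
    {"offset": [-0.018,0.039,-0.018],"angular": [0,0,0],"claw": 0.06},
    {"offset": [0,0,0],"angular": [0,0,0],"claw": 0.06},
    {"offset": [0,0,0],"angular": [0,0,0],"claw": 0.06},
    {"offset": [0,0,0],"angular": [0,0,0],"claw": 0.06},
    {"offset": [0,0,0],"angular": [0,0,0],"claw": 0.06},
    {"offset": [0,0,0],"angular": [0,0,0],"claw": 0.06},
  ],
)

```text
time: 13.15
ee_pos: [0.5425, 0.2504, 0.1999]
eef_rot: [0.978, 0.209, 0.0, 0.0]
wrist_force: [-0.2, -0.4, -0.4]
finger_gap: 0.0601
grasp_force: 0.0
```

Run:
```python
from h import *
s=st(); im,i=look("wrist","w4"); print(s["joint_positions"].round(2),proj(i,[.583,.2697,.04]))
print(potfit(im,i,.583,.2697), capfix(im,i,.583,.2697))
```

```text
t 13.15 tcp [0.5425 0.2504 0.1999] yaw 24.11 tilt 0.02 gap 0.0601 g 0.0 F [-0.2 -0.4 -0.4]
[ 0.07  0.5  -0.73  1.71  0.37  1.08 -1.93] [277.52929432 147.32691815]
(array([0.5838, 0.2731]), np.float64(51.9), np.float64(0.019)) (array([0.5844, 0.2735]), [5, 5, 33, 34, 830])
```

View pics/w4.png

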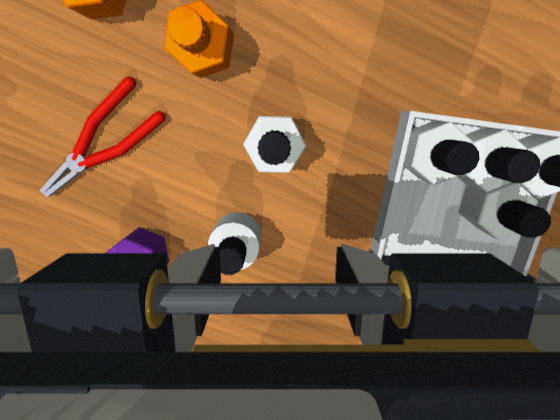

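The pot to grip stands at (274,146), clear of the round pot at (235,245). The first packed pot stands upright at (525,215).

jog_arm(
  series=[
    {"offset": [0.0215,0.0118,0],"angular": [0,0,-2.2],"claw": 0.06},
    {"offset": [0.02,0.011,-0.03],"angular": [0,0,0],"claw": 0.06},
    {"offset": [0,0,-0.04],"angular": [0,0,0],"claw": 0.06},
    {"offset": [0,0,-0.04],"angular": [0,0,0],"claw": 0.06},
    {"offset": [0,0,-0.025],"angular": [0,0,0],"claw": 0.06},
    {"offset": [0,0,-0.017],"angular": [0,0,0],"claw": 0.06},
    {"offset": [0,0,0],"angular": [0,0,0],"claw": 0.06},
    {"offset": [0,0,0],"angular": [0,0,0],"claw": 0.06},
    {"offset": [0,0,0],"angular": [0,0,0],"claw": 0.02},
    {"offset": [0,0,0],"angular": [0,0,0],"claw": 0.02},
  ],
)

```text
time: 14.45
ee_pos: [0.5841, 0.2741, 0.0487]
eef_rot: [0.982, 0.191, 0.001, -0.0]
wrist_force: [-0.1, 1.0, 0.7]
finger_gap: 0.0448
grasp_force: 0.0
```

jog_arm(
  series=[
    {"offset": [0,0,0],"angular": [0,0,0],"claw": 0.02},
    {"offset": [0,0,0],"angular": [0,0,0],"claw": 0.02},
    {"offset": [0,0,0.04],"angular": [0,0,0],"claw": 0.02},
    {"offset": [0,0,0.05],"angular": [0,0,0],"claw": 0.02},
    {"offset": [0,0,0.05],"angular": [0,0,0],"claw": 0.02},
    {"offset": [-0.01,-0.03,0.04],"angular": [0,0,8],"claw": 0.02},
    {"offset": [-0.02,-0.04,0.01],"angular": [0,0,8.7],"claw": 0.02},
    {"offset": [-0.02,-0.04,0],"angular": [0,0,8],"claw": 0.02},
    {"offset": [-0.01,-0.04,0],"angular": [0,0,0],"claw": 0.02},
    {"offset": [0,-0.03,0],"angular": [0,0,0],"claw": 0.02},
  ],
)

```text
time: 15.7
ee_pos: [0.5223, 0.0918, 0.2374]
eef_rot: [0.918, 0.396, -0.001, 0.0]
wrist_force: [0.0, 0.1, -1.7]
finger_gap: 0.0276
grasp_force: 29.9
```

jog_arm(
  series=[
    {"offset": [0.015,-0.015,0],"angular": [0,0,0],"claw": 0.02},
    {"offset": [0.015,-0.015,0],"angular": [0,0,0],"claw": 0.02},
    {"offset": [0,0,0],"angular": [0,0,0],"claw": 0.02},
    {"offset": [0,0,0],"angular": [0,0,0],"claw": 0.02},
    {"offset": [0,0,0],"angular": [0,0,0],"claw": 0.02},
    {"offset": [0,0,0],"angular": [0,0,0],"claw": 0.02},
    {"offset": [0,0,0],"angular": [0,0,0],"claw": 0.02},
    {"offset": [0,0,0],"angular": [0,0,0],"claw": 0.02},
    {"offset": [0,0,0],"angular": [0,0,0],"claw": 0.02},
    {"offset": [0,0,0],"angular": [0,0,0],"claw": 0.02},
  ],
)

```text
time: 16.95
ee_pos: [0.5535, 0.0639, 0.2377]
eef_rot: [0.918, 0.396, 0.0, 0.0]
wrist_force: [-0.0, 0.3, -2.0]
finger_gap: 0.0272
grasp_force: 29.9
```

Run:
```python
from h import *
s=st(); im,i=look("wrist","w5"); print(s["joint_positions"].round(2))
c,ex,ey=tray(im,i,((.6404,.1251),(.6553,.0752),(.67,.0257)))
q,f=capfit(im,i,.619,.037); d=q-c; print("placed",q.round(4),f,"in row frame",(d@ex).round(4),(d@ey).round(4))
```

```text
t 16.95 tcp [0.5535 0.0639 0.2377] yaw 46.68 tilt 0.0 gap 0.0272 g 29.948526620864868 F [-0.   0.3 -2. ]
[ 0.5   0.41 -0.84  1.77  0.33  1.12 -1.2 ]
cap [0.6407 0.1256] 0.093
cap [0.6554 0.076 ] 0.101
cap [0.6703 0.0257] 0.114
span 0.1041 trayyaw 16.49 hollowR [0.6197 0.0381] hollowL [0.6049 0.0879] mid [0.6555 0.0758] ex [0.959 0.284]
placed [0.6188 0.0377] 0.122 in row frame -0.046 -0.0261
```

View pics/w5.png

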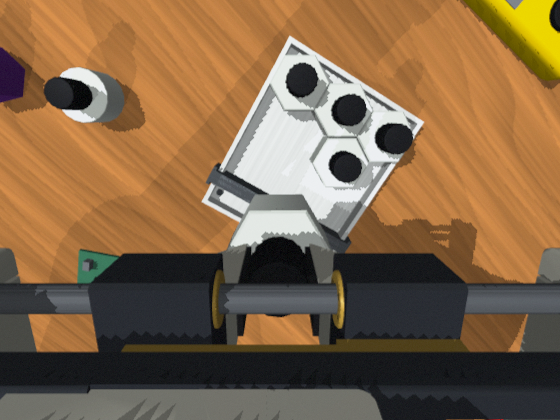

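The first pot is nested at (345,166), 1 mm off the ideal spot. Now the left hollow.

jog_arm(
  series=[
    {"offset": [0.0205,0.012,0.0],"angular": [0,0,0],"claw": 0.02},
    {"offset": [0.0205,0.012,-0.03],"angular": [0,0,0],"claw": 0.02},
    {"offset": [0,0,-0.04],"angular": [0,0,0],"claw": 0.02},
    {"offset": [0,0,-0.04],"angular": [0,0,0],"claw": 0.02},
    {"offset": [0,0,-0.03],"angular": [0,0,0],"claw": 0.02},
    {"offset": [0,0,-0.02],"angular": [0,0,0],"claw": 0.02},
    {"offset": [0,0,-0.012],"angular": [0,0,0],"claw": 0.02},
    {"offset": [0,0,-0.008],"angular": [0,0,0],"claw": 0.02},
    {"offset": [0,0,0],"angular": [0,0,0],"claw": 0.02},
    {"offset": [0,0,0],"angular": [0,0,0],"claw": 0.02},
  ],
)

```text
time: 18.25
ee_pos: [0.5953, 0.0881, 0.0586]
eef_rot: [0.918, 0.396, 0.001, 0.0]
wrist_force: [-1.0, -0.2, -1.3]
finger_gap: 0.0274
grasp_force: 29.9
```

jog_arm(
  series=[
    {"offset": [0,0,-0.002],"angular": [0,0,0],"claw": 0.02},
    {"offset": [0.002,0,0],"angular": [0,0,0],"claw": 0.02},
    {"offset": [0.002,0,0],"angular": [0,0,0],"claw": 0.02},
    {"offset": [0.002,0,0],"angular": [0,0,0],"claw": 0.02},
    {"offset": [0.002,0,0],"angular": [0,0,0],"claw": 0.02},
    {"offset": [0.001,0,0],"angular": [0,0,0],"claw": 0.02},
    {"offset": [0,0,0],"angular": [0,0,0],"claw": 0.02},
    {"offset": [0,0,0],"angular": [0,0,0],"claw": 0.02},
    {"offset": [0,0,0],"angular": [0,0,0],"claw": 0.02},
    {"offset": [0,0,0],"angular": [0,0,0],"claw": 0.02},
  ],
)

```text
time: 19.5
ee_pos: [0.6035, 0.088, 0.0557]
eef_rot: [0.918, 0.396, 0.0, -0.0]
wrist_force: [0.1, 0.0, -1.4]
finger_gap: 0.0272
grasp_force: 29.9
```

jog_arm(
  series=[
    {"offset": [0,0,-0.002],"angular": [0,0,0],"claw": 0.02},
    {"offset": [0,0,0],"angular": [0,0,0],"claw": 0.02},
    {"offset": [0,0,0],"angular": [0,0,0],"claw": 0.04},
    {"offset": [0,0,0],"angular": [0,0,0],"claw": 0.04},
    {"offset": [0,0,0],"angular": [0,0,0],"claw": 0.04},
    {"offset": [0,0,0.02],"angular": [0,0,0],"claw": 0.04},
    {"offset": [0,0,0.04],"angular": [0,0,0],"claw": 0.04},
    {"offset": [0,0,0.05],"angular": [0,0,0],"claw": 0.05},
    {"offset": [-0.03,-0.01,0.05],"angular": [0,0,-10],"claw": 0.05},
    {"offset": [-0.04,-0.02,0.03],"angular": [0,0,-10],"claw": 0.05},
  ],
)

```text
time: 20.75
ee_pos: [0.5344, 0.0596, 0.2477]
eef_rot: [0.973, 0.229, 0.003, -0.0]
wrist_force: [1.5, -1.0, 1.4]
finger_gap: 0.0496
grasp_force: 0.0
```

jog_arm(
  series=[
    {"offset": [-0.04,-0.02,0.0],"angular": [0,0,-10.2],"claw": 0.05},
    {"offset": [-0.04,-0.02,0.0],"angular": [0,0,0],"claw": 0.05},
    {"offset": [0,0,0],"angular": [0,0,0],"claw": 0.05},
    {"offset": [0,0,0],"angular": [0,0,0],"claw": 0.05},
    {"offset": [0,0,0],"angular": [0,0,0],"claw": 0.05},
    {"offset": [0,0,0],"angular": [0,0,0],"claw": 0.05},
    {"offset": [0,0,0],"angular": [0,0,0],"claw": 0.05},
    {"offset": [0,0,0],"angular": [0,0,0],"claw": 0.05},
    {"offset": [0,0,0],"angular": [0,0,0],"claw": 0.05},
    {"offset": [0,0,0],"angular": [0,0,0],"claw": 0.05},
  ],
)

```text
time: 22.0
ee_pos: [0.4535, 0.0179, 0.2437]
eef_rot: [0.99, 0.143, -0.0, -0.0]
wrist_force: [-0.6, 1.1, -0.1]
finger_gap: 0.0501
grasp_force: 0.0
```

Run:
```python
from h import *
s=st(); im,i=look("wrist","w6"); print(s["joint_positions"].round(2))
c,ex,ey=tray(im,i,((.6407,.1256),(.6554,.076),(.6703,.0257)))
for g in((.619,.0377),(.604,.0879)):
    q,f=capfit(im,i,*g); d=q-c; print("placed",q.round(4),f,"row frame",(d@ex).round(4),(d@ey).round(4))
print("knob",find("wrist",i,"stop_bar_knob"),proj(i,[.5163,.0305,.09]))
```

```text
bash:   915 Segmentation fault         python3 - <<'E'
from h import *
s=st(); im,i=look("wrist","w6"); print(s["joint_positions"].round(2))
c,ex,ey=tray(im,i,((.6407,.1256),(.6554,.076),(.6703,.0257)))
for g in((.619,.0377),(.604,.0879)):
    q,f=capfit(im,i,*g); d=q-c; print("placed",q.round(4),f,"row frame",(d@ex).round(4),(d@ey).round(4))
print("knob",find("wrist",i,"stop_bar_knob"),proj(i,[.5163,.0305,.09]))
E
```

View pics/w6.png

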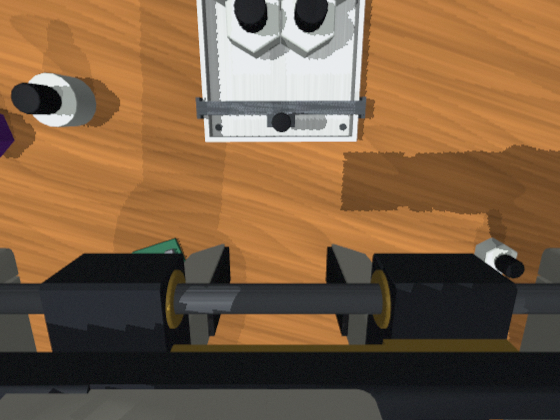

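The knob top is at (281,122), and the two packed pots sit side by side at (250,13) and (310,13). The row is out of frame, so I'll measure only the knob.

Run:
```python
from h import *
st(); i=camera_info("wrist"); im=cv2.imread("pics/w6.png")
m=(im[100:145,262:300].max(2)<45).astype(np.uint8); n,l,s,c=cv2.connectedComponentsWithStats(m)
for k in range(1,n):
    if s[k,4]>60: print(s[k],c[k]+[262,100],atz(i,*(c[k]+[262,100]),.085))
for u,v in((250,13),(310,13)): print(atz(i,u,v,.078).round(4))
```

```text
t 22.05 tcp [0.4535 0.0179 0.2437] yaw 16.49 tilt 0.0 gap 0.0501 g 0.0 F [ 0.7 -0.5 -1.3]
[ 11  13  18  19 241] [282.12033195 121.77593361] [0.51968562 0.03419691 0.085     ]
[0.5992 0.087  0.078 ]
[0.6139 0.037  0.078 ]
```

jog_arm(
  series=[
    {"offset": [0.033,0.008,0.0],"angular": [0,0,0],"claw": 0.05},
    {"offset": [0.033,0.008,-0.02],"angular": [0,0,0],"claw": 0.05},
    {"offset": [0,0,-0.05],"angular": [0,0,0],"claw": 0.05},
    {"offset": [0,0,-0.05],"angular": [0,0,0],"claw": 0.05},
    {"offset": [0,0,-0.04],"angular": [0,0,0],"claw": 0.05},
    {"offset": [0,0,-0.028],"angular": [0,0,0],"claw": 0.05},
    {"offset": [0,0,0],"angular": [0,0,0],"claw": 0.05},
    {"offset": [0,0,0],"angular": [0,0,0],"claw": 0.01},
    {"offset": [0,0,0],"angular": [0,0,0],"claw": 0.01},
    {"offset": [0,0,0],"angular": [0,0,0],"claw": 0.01},
  ],
)

```text
time: 23.3
ee_pos: [0.5204, 0.0338, 0.0569]
eef_rot: [0.99, 0.143, 0.001, 0.0]
wrist_force: [-0.1, 0.1, -0.1]
finger_gap: 0.0242
grasp_force: 0.0
```

jog_arm(
  series=[
    {"offset": [0,0,0],"angular": [0,0,0],"claw": 0.01},
    {"offset": [0,0,0],"angular": [0,0,0],"claw": 0.01},
    {"offset": [0.0077,0.0023,0],"angular": [0,0,0],"claw": 0.01},
    {"offset": [0.0077,0.0023,0],"angular": [0,0,0],"claw": 0.01},
    {"offset": [0.0077,0.0023,0],"angular": [0,0,0],"claw": 0.01},
    {"offset": [0.0077,0.0023,0],"angular": [0,0,0],"claw": 0.01},
    {"offset": [0.0048,0.0014,0],"angular": [0,0,0],"claw": 0.01},
    {"offset": [0,0,0],"angular": [0,0,0],"claw": 0.01},
    {"offset": [0,0,0],"angular": [0,0,0],"claw": 0.01},
    {"offset": [0,0,0],"angular": [0,0,0],"claw": 0.01},
  ],
)

```text
time: 24.55
ee_pos: [0.556, 0.0453, 0.0565]
eef_rot: [0.99, 0.144, 0.001, -0.0]
wrist_force: [-0.9, 1.5, 5.2]
finger_gap: 0.0177
grasp_force: 30.0
```

jog_arm(
  series=[
    {"offset": [0.0014,0.0004,0],"angular": [0,0,0],"claw": 0.01},
    {"offset": [0.0014,0.0004,0],"angular": [0,0,0],"claw": 0.01},
    {"offset": [0.0014,0.0004,0],"angular": [0,0,0],"claw": 0.01},
    {"offset": [0.0014,0.0004,0],"angular": [0,0,0],"claw": 0.01},
    {"offset": [0,0,0],"angular": [0,0,0],"claw": 0.01},
    {"offset": [0,0,0],"angular": [0,0,0],"claw": 0.01},
    {"offset": [0,0,0],"angular": [0,0,0],"claw": 0.01},
    {"offset": [0,0,0],"angular": [0,0,0],"claw": 0.01},
    {"offset": [0,0,0],"angular": [0,0,0],"claw": 0.01},
    {"offset": [0,0,0],"angular": [0,0,0],"claw": 0.01},
  ],
)

```text
time: 25.8
ee_pos: [0.5609, 0.0467, 0.0565]
eef_rot: [0.99, 0.144, 0.0, -0.0]
wrist_force: [-2.1, 0.9, 7.0]
finger_gap: 0.0174
grasp_force: 30.0
```

jog_arm(
  series=[
    {"offset": [0.001,0.0003,0],"angular": [0,0,0],"claw": 0.01},
    {"offset": [0.001,0.0003,0],"angular": [0,0,0],"claw": 0.01},
    {"offset": [0.001,0.0003,0],"angular": [0,0,0],"claw": 0.01},
    {"offset": [0,0,0],"angular": [0,0,0],"claw": 0.01},
    {"offset": [0,0,0],"angular": [0,0,0],"claw": 0.01},
    {"offset": [0,0,0],"angular": [0,0,0],"claw": 0.01},
    {"offset": [0,0,0],"angular": [0,0,0],"claw": 0.01},
    {"offset": [0,0,0],"angular": [0,0,0],"claw": 0.01},
    {"offset": [0,0,0],"angular": [0,0,0],"claw": 0.01},
    {"offset": [0,0,0],"angular": [0,0,0],"claw": 0.01},
  ],
)

```text
time: 27.05
ee_pos: [0.5634, 0.0475, 0.0565]
eef_rot: [0.99, 0.144, -0.0, 0.0]
wrist_force: [-3.7, 0.4, 9.2]
finger_gap: 0.0176
grasp_force: 30.0
```

jog_arm(
  series=[
    {"offset": [0.001,0.0003,0],"angular": [0,0,0],"claw": 0.01},
    {"offset": [0.001,0.0003,0],"angular": [0,0,0],"claw": 0.01},
    {"offset": [0,0,0],"angular": [0,0,0],"claw": 0.01},
    {"offset": [0,0,0],"angular": [0,0,0],"claw": 0.01},
    {"offset": [0,0,0],"angular": [0,0,0],"claw": 0.01},
    {"offset": [0,0,0],"angular": [0,0,0],"claw": 0.01},
    {"offset": [0,0,0],"angular": [0,0,0],"claw": 0.01},
    {"offset": [0,0,0],"angular": [0,0,0],"claw": 0.01},
    {"offset": [0,0,0],"angular": [0,0,0],"claw": 0.01},
    {"offset": [0,0,0],"angular": [0,0,0],"claw": 0.01},
  ],
)

```text
time: 28.3
ee_pos: [0.5649, 0.0479, 0.0565]
eef_rot: [0.99, 0.144, -0.001, 0.0]
wrist_force: [-4.8, 0.3, 10.5]
finger_gap: 0.0176
grasp_force: 30.0
```

jog_arm(
  series=[
    {"offset": [0.001,0.0003,0],"angular": [0,0,0],"claw": 0.01},
    {"offset": [0.001,0.0003,0],"angular": [0,0,0],"claw": 0.01},
    {"offset": [0,0,0],"angular": [0,0,0],"claw": 0.01},
    {"offset": [0,0,0],"angular": [0,0,0],"claw": 0.01},
    {"offset": [0,0,0],"angular": [0,0,0],"claw": 0.01},
    {"offset": [0,0,0],"angular": [0,0,0],"claw": 0.01},
    {"offset": [0,0,0],"angular": [0,0,0],"claw": 0.01},
    {"offset": [0,0,0],"angular": [0,0,0],"claw": 0.01},
    {"offset": [0,0,0],"angular": [0,0,0],"claw": 0.01},
    {"offset": [0,0,0],"angular": [0,0,0],"claw": 0.01},
  ],
)

```text
time: 29.55
ee_pos: [0.5654, 0.0481, 0.0565]
eef_rot: [0.99, 0.144, -0.002, 0.001]
wrist_force: [-10.3, -0.1, 15.8]
finger_gap: 0.0171
grasp_force: 30.0
```

The push force is now rising steeply, so the pack is firm against the bar. I'll release, rise and look.

jog_arm(
  series=[
    {"offset": [0,0,0],"angular": [0,0,0],"claw": 0.035},
    {"offset": [0,0,0],"angular": [0,0,0],"claw": 0.035},
    {"offset": [0,0,0],"angular": [0,0,0],"claw": 0.035},
    {"offset": [0,0,0.02],"angular": [0,0,0],"claw": 0.035},
    {"offset": [0,0,0.04],"angular": [0,0,0],"claw": 0.035},
    {"offset": [0,0,0.05],"angular": [0,0,0],"claw": 0.035},
    {"offset": [0,0,0.05],"angular": [0,0,0],"claw": 0.035},
    {"offset": [-0.01,0,0.04],"angular": [0,0,0],"claw": 0.035},
    {"offset": [-0.02,-0.01,0],"angular": [0,0,0],"claw": 0.035},
    {"offset": [0,0,0],"angular": [0,0,0],"claw": 0.035},
  ],
)

```text
time: 30.8
ee_pos: [0.5372, 0.0376, 0.2574]
eef_rot: [0.99, 0.143, 0.001, 0.001]
wrist_force: [0.0, -0.4, -1.2]
finger_gap: 0.035
grasp_force: 0.0
```

jog_arm(
  series=[
    {"offset": [0,0,0],"angular": [0,0,0],"claw": 0.035},
    {"offset": [0,0,0],"angular": [0,0,0],"claw": 0.035},
    {"offset": [0,0,0],"angular": [0,0,0],"claw": 0.035},
    {"offset": [0,0,0],"angular": [0,0,0],"claw": 0.035},
    {"offset": [0,0,0],"angular": [0,0,0],"claw": 0.035},
    {"offset": [0,0,0],"angular": [0,0,0],"claw": 0.035},
    {"offset": [0,0,0],"angular": [0,0,0],"claw": 0.035},
    {"offset": [0,0,0],"angular": [0,0,0],"claw": 0.035},
    {"offset": [0,0,0],"angular": [0,0,0],"claw": 0.035},
    {"offset": [0,0,0],"angular": [0,0,0],"claw": 0.035},
  ],
)

```text
time: 32.05
ee_pos: [0.5377, 0.0382, 0.2557]
eef_rot: [0.99, 0.143, 0.0, 0.0]
wrist_force: [0.1, -0.3, 0.1]
finger_gap: 0.035
grasp_force: 0.0
```

Run:
```python
from h import *
s=st(); im,i=look("wrist","w7"); cv2.imwrite("pics/w7c.png",cv2.resize(im[:300,130:430,::-1],(600,600),interpolation=cv2.INTER_CUBIC))
c,ex,ey=tray(im,i,((.6407,.1256),(.6554,.076),(.6703,.0257)))
for g in((.619,.0377),(.604,.0879)):
    q,f=capfit(im,i,*g); d=q-c; print("placed",q.round(4),f,"row frame",(d@ex).round(4),(d@ey).round(4))
```

```text
t 32.05 tcp [0.5377 0.0382 0.2557] yaw 16.49 tilt 0.0 gap 0.035 g 0.0 F [ 0.1 -0.3  0.1]
cap [0.6409 0.125 ] 0.105
cap [0.6553 0.0754] 0.102
cap [0.6706 0.026 ] 0.115
span 0.1034 trayyaw 16.7 hollowR [0.62   0.0376] hollowL [0.6051 0.0874] mid [0.6556 0.0755] ex [0.958 0.287]
placed [0.6202 0.0377] 0.112 row frame -0.0448 -0.026
placed [0.6053 0.0879] 0.1 row frame -0.0446 0.0264
```

View pics/w7c.png

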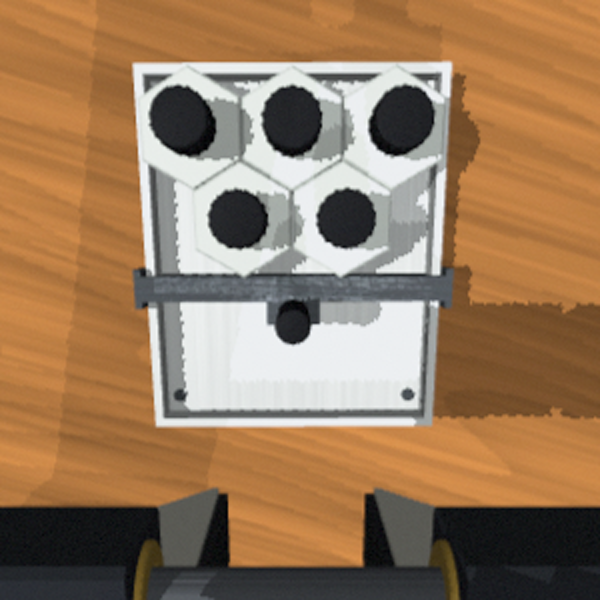

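The five pots form a tight honeycomb. The two added pots (crop (240,218) and (345,218)) touch the row, and the bar at row 285 is against their corners. I'm handing the job in.

```bash
python3 -c "
from h import *
print(job.job_done())"
```

```text
the job is handed in; nothing more can be done
None
```

I handed the job in after about 32 s of the 67 s: both loose hexagonal pots are nested in the row's hollows and the stop bar is pushed up against them; the hand-in returned no verdict.

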